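# Clear the soldering bay and slide the loaded board home

## Task

A copper wire spool has been left standing in the firebrick soldering bay: first set it down gently, upright, in the middle of the round green mat. Then gently slide the soldering board along the bench, flat and never lifted, into the bay until its far edge sits squarely against the back brick, with each of the three brass hearts still lying in its own grey circle. Leave everything else where it is.

Things in the scene. Friction and masses are not known exactly. Their poses are not given: they have to be found in the camera images.
- bay: U-shaped bay of cream firebricks fixed on the bench, mouth towards the robot; bricks 30 thick, 32 high, inner width 120, floor is the bench. Origin: on the bench, middle of the back brick's inner face; +x points away from the mouth into that brick, z up. Side bricks: x = -85 to 0, inner faces y = +-60; back brick: x = 0 to 30, y = +-90. (sizes in mm)
- board: Loose off-white soldering board 100 x 100 x 18 thick, 0.3 kg, flat on the bench before the bay, three grey circles on top. Origin: centre of its underside, axes along its edges, z up; its +x edge (the side with one circle) is the far edge, facing the bay. When home, its origin is at x = -50 in the bay frame and its near edge stands 15 out of the mouth. (sizes in mm)
- copper_spool: Spool of copper-coloured wire with white flanges, standing upright in the bay. Flanges 56 diameter and 6 thick at bottom and top, wire 50 diameter between, 72 high, about 0.3 kg. Origin: centre of its underside. (sizes in mm)
- mat: Round dark green rubber mat fixed on the bench, at the left or the right side, 120 diameter, 5 thick. Origin: centre of its underside. (sizes in mm)
- steel_spool: Bystander: same spool with dark grey wire, standing beside the bay. Origin: centre of its underside.
- bench_block: Bystander: steel bench block, 80 x 80 x 20. Origin: centre of its underside. (sizes in mm)
- jar: Bystander: amber jar with a black cap, 52 diameter, 70 high. Origin: centre of its underside. (sizes in mm)
- hammer: Bystander: hammer 250 long lying far on the left, near the robot. (sizes in mm)
- file: Bystander: slim hand tool with an orange handle, 200 long, lying on the right, near the robot. (sizes in mm)
- brass_ring: Bystander: brass ring, 36 diameter, 8 high, lying on the left, near the robot. (sizes in mm)
- heart0: Loose brass heart, 24 x 22 x 5 thick, 16 g, lying flat on the board's circle 0. Origin: centre of its underside. (sizes in mm)
- circle0 (a point): Centre of grey circle 0 (40 diameter) printed on the board's top, at x = -25, y = 25 in the board's frame, 18 above its underside. (sizes in mm)
- heart1: Loose brass heart, 24 x 22 x 5 thick, 16 g, lying flat on the board's circle 1. Origin: centre of its underside. (sizes in mm)
- circle1 (a point): Centre of grey circle 1 (40 diameter) printed on the board's top, at x = -25, y = -25 in the board's frame, 18 above its underside. (sizes in mm)
- heart2: Loose brass heart, 24 x 22 x 5 thick, 16 g, lying flat on the board's circle 2. Origin: centre of its underside. (sizes in mm)
- circle2 (a point): Centre of grey circle 2 (40 diameter) printed on the board's top, at x = 25, y = 0 in the board's frame, 18 above its underside. (sizes in mm)

How it is judged:
On the way, in this order (a step that is already met when the one before it is completed fails the run):
1. the copper spool stands upright on the green mat, released (horizontal distance between copper_spool and mat below 0.036 m and height (world z) of copper_spool between 0.002 and 0.01 m and angle between copper_spool's own z axis and vertical below 0.1 rad and linear speed of copper_spool below 0.02 m/s and contact force between the fingers and copper_spool below 0.1 N), for 0.2 s.
2. the board is in the bay, square against the back brick (x of board in the frame of bay above -0.057 m and y of board in the frame of bay between -0.02 and 0.02 m and angle between the x axis of board and the x axis of bay, either way round below 0.08 rad and height (world z) of board below 0.004 m and angle between board's own z axis and vertical below 0.05 rad and linear speed of board below 0.01 m/s), for 0.2 s.
At the end, for the whole second after the job is handed in: Copper spool upright (0.1 rad), at rest, released on the mat, its axis within 36 mm of the centre; board flat, at rest in the bay, within 7 mm of the back brick and 0.08 rad of square; each heart flat on the board, within 10 mm of its circle's centre (all of step 1 and all of step 2 and horizontal distance between heart0 and circle0 below 0.01 m and z of each of heart0, heart1, heart2 in the frame of board above 0.015 m and angle between each of heart0, heart1, heart2's own z axis and vertical below 0.1 rad and horizontal distance between heart1 and circle1 below 0.01 m and horizontal distance between heart2 and circle2 below 0.01 m); the robot touches nothing.
It fails at once if the board is lifted or tipped (over 12 mm or 0.2 rad) (height (world z) of board above 0.012 m or angle between board's own z axis and vertical above 0.2 rad).
It fails at once if the board is pressed against the bricks with more than 40 N (contact force between board and bay above 40 N).
It fails at once if the copper spool is toppled (over 0.7 rad) (angle between copper_spool's own z axis and vertical above 0.7 rad).
It fails at once if the copper spool is dropped (falls free faster than 0.7 m/s, about 25 mm) or meets the mat with over 50 N ((contact force between the fingers and copper_spool below 0.1 N and linear speed of copper_spool above 0.7 m/s) or contact force between copper_spool and mat above 50 N).
It fails at once if a bystander is moved by more than 20 mm (distance of any of steel_spool, bench_block, jar, hammer, file, brass_ring from where it was at the start of the episode above 0.02 m).
It also fails if it takes over 64 s, if anything falls off the work surface, if the arm or the gripper's body presses on something with over 40 N, if the wrist force passes 120 N, or if a joint passes its speed limit or range.

## Robot

A 6-joint arm with a two-finger parallel gripper is mounted at the origin on the work surface. World frame = base frame: x ahead of the robot, y to its left, z up, the work surface at z = 0. Lengths are in m, angles in rad, forces in N, time in s.
With the tool pointing down it reaches from about 0.3 to 0.875 m from the base axis. Payload 6.4 kg.
Tool frame: the origin (TCP) lies midway between the tips of the shut fingers; the grasp point (between the pads) lies ctrl.grip_depth behind it (ctrl.grip_depth is the distance from the TCP to the grasp point, in m); x points along the fingers, y is the direction in which the jaws open and shut, and the axes are right-handed (so a half turn about x gives the same grasp; the last joint's range is limited). The gripper opens to 85 mm and grips with 20 to 120 N. Pads are 22 mm wide; open, the fingers measure 114 mm over their backs; the gripper's body (76 mm by 85 mm) begins 54 mm behind the grasp point. The pads swing forward as they close: fully open they stand 13 mm farther back than shut.
Start: joints at [-1.548, 0.181, 1.607, -0, 1.354, -0.206], TCP at [0.13, -0.56, 0.231] pointing down, gripper open.
Joint ranges: [-2.99, 2.99], [-0.89, 2.07], [0.3, 2.58], [-1.14, 4.28], [0, 2.63], [-3.12, 3.12]. Speed limits (rad/s): [2.57, 2.57, 3.01, 3.14, 3.14, 3.14].

## Interface

Orientations are given as a unit quaternion [w, x, y, z].
In Python, from bench import ctrl gives the robot as it stands.
- The arm moves only by the tool carry_out, never from a script. Its argument "motion" is one flat list of numbers, 7 for each row, row after row: the turn, a rotation vector about the tool's x, y, z in degrees, then the shift along the tool's x, y, z in m, then the gripper's target within -1 to 1 (shut at 1, half-way at 0, fully open at -1). A call has 1 to 10 rows; each row shifts and turns the pose as measured when the row begins, along the tool's axes as they then stand; what a row does not reach is not made up. A row lasts 1/10 s, in which the tool goes at most 50 mm and 8.59 degrees, less where a joint would pass 70% of its speed; a pose out of reach is approached as far as the arm can. A call with a gripper value outside its range is refused whole. The fingers move at their own pace and stop on an object; the grip force is fixed at half the most. Time passes only in rows, so rows that do not move let the fingers close. It gives the time, the measured TCP pose, the force and the opening at its end, in the units of the state.
- ctrl.get_obs(): the state, without advancing time (a new reading comes with each control period).
- ctrl.camera(name): name is "scene" or "top"; returns the picture (420x560x3 uint8, blue, green, red); there is no depth.
- ctrl.camera_params(name): a dict with "mtx" (3x3 intrinsics, pixels), "k1" (the pictures are not rectified: a ray, as slopes to the right and down, at radius r is drawn at 1 + k1 r^2 times it, then the intrinsics apply), "pose" (4x4, takes a point from camera to world coordinates). Camera axes: x right, y down, z forward; pixel columns grow to the right and rows downward; lengths in m; the calibration is good to about 2 mm. A picture is of the moment at which its call begins. camera_params takes no time and is no camera call.
- ctrl.hand_in(): hands the job in, once; it reports no verdict.
Trained networks look in the newest picture that a camera, given by its name, has taken for a name from the list of things; names that differ only in an ending like _2 or _b are one class to them, and where a whole thing is asked for, a point or a joint stands for the part that bears it (a point fixed in the world has none). Each returns a list of dicts, best first, with "conf" (0 to 1); they miss things now and then, are a little off and sometimes report something else, mostly with a low value. They report only what shows in the picture. A call takes as long as a camera call.
- ctrl.boxes_of(camera, thing): "point" ([x, y, z] in m, in the coordinates of the camera as it stood for that picture, good to about 4 mm: the middle of the surface that is visible of it).
- ctrl.trace(camera, thing): "pixels" (420x560 bool, what is visible of it).
- ctrl.landmark_of(camera, thing): "point" ([x, y, z] in m, in the coordinates of the camera as it stood for that picture, good to about 4 mm: a listed point, or the origin of a listed thing).
The state is a dict: "time_s": time; "q": joint angles; "dq": joint speeds; "joint_efforts": joint torques, N m; "eef_pos": TCP position; "eef_rot": TCP orientation; "wrist_force": force on the tool from outside, world axes, zero at the start; "torque": the same for the moment, N m; "opening": opening from 0.0 (shut) to 1.0 (fully open).
Only numpy, scipy, OpenCV 4.12 (cv2) and the standard library are available. Lean on these libraries where they do the work, as an engineer would, in place of code of your own. Each camera call takes 0.05 s, during which the arm holds its last target. There are 200 camera calls.

## Working session

There is one attempt and no reset: what is moved stays moved. The work goes in short steps, Python scripts to look and compute and a tool call to move; the robot and the scene stay as the last step left them, time stands still between calls to the robot, and variables do not carry over. Pictures are saved under pics/ and viewed, about 8 in all and at most 12, crops included, and the job is handed in when it is done.

Besides the shell and the picture viewer there is one more tool, called after "Request:" in YAML: its name, and indented under it one key for each argument. carry_out: Moves the arm, as the interface text tells. Its arguments: {"type":"object","properties":{"motion":{"type":"array"}},"required":["motion"]}

```bash
mkdir -p pics; ls
cat > h.py <<'E'
from bench import ctrl
import numpy as np, cv2
from scipy.spatial.transform import Rotation as R
def world(cam,p):
    T=np.array(ctrl.camera_params(cam)["pose"]); return (T@np.append(p,1))[:3]
def lm(cam,n,f='landmark_of'):
    r=getattr(ctrl,f)(cam,n)
    return [(np.round(world(cam,d["point"]),4).tolist(),round(d["conf"],2)) for d in r[:2]]
def toplane(cam,uv,z):
    c=ctrl.camera_params(cam); K=np.array(c["mtx"]); T=np.array(c["pose"])
    d=cv2.undistortPoints(np.array(uv,float).reshape(-1,1,2),K,np.array([c["k1"],0,0,0,0.]))[:,0]
    d=np.c_[d,np.ones(len(d))]@T[:3,:3].T
    return T[:3,3]+d*((z-T[2,3])/d[:,2])[:,None]
def st():
    o=ctrl.get_obs(); q=o["eef_rot"]; M=R.from_quat([q[1],q[2],q[3],q[0]]).as_matrix()
    return o,np.array(o["eef_pos"]),M
E
python3 - <<'E'
from h import *
print(ctrl.grip_depth)
for c in ("scene","top"):
    im=ctrl.camera(c); cv2.imwrite(f"pics/{c}0.png",im)
    print(c,np.round(ctrl.camera_params(c)["pose"],3).tolist())
    for n in ("bay","board","copper_spool","mat","steel_spool","heart0","circle0","circle1","circle2","jar","bench_block","brass_ring","file","hammer"):
        print(n,lm(c,n))
o,p,M=st();print(o["time_s"],p,M.round(3).tolist())
E
```

```text
pics
0.0187
scene [[-0.228, 0.799, -0.556, 1.121], [0.973, 0.196, -0.119, 0.184], [0.014, -0.569, -0.822, 1.013], [0.0, 0.0, 0.0, 1.0]]
bay [([0.6935, -0.0241, 0.0013], 0.87)]
board [([0.498, 0.0038, 0.0072], 0.89)]
copper_spool [([0.6485, -0.0179, 0.0014], 0.91), ([0.4687, -0.0191, 0.0205], 0.54)]
mat [([0.4973, -0.3026, -0.0001], 0.62)]
steel_spool [([0.6875, -0.2841, 0.0007], 0.89), ([0.6473, -0.019, -0.0009], 0.34)]
heart0 [([0.5214, -0.01, 0.022], 0.51), ([0.3637, 0.4312, 0.0072], 0.49)]
circle0 [([0.4726, -0.0197, 0.0216], 0.91), ([0.4776, 0.0323, 0.0186], 0.84)]
circle1 [([0.4726, -0.0197, 0.0216], 0.91), ([0.4776, 0.0323, 0.0186], 0.84)]
circle2 [([0.4726, -0.0197, 0.0216], 0.91), ([0.4776, 0.0323, 0.0186], 0.84)]
jar [([0.6619, 0.2492, 0.0016], 0.87)]
bench_block [([0.4966, 0.3106, 0.0011], 0.6)]
brass_ring [([0.4937, -0.3047, -0.0008], 0.72), ([0.3124, 0.3304, 0.0007], 0.45)]
file [([0.2708, -0.3115, 0.0063], 0.8), ([0.4936, -0.3021, 0.0012], 0.4)]
hammer [([0.3612, 0.4294, 0.0025], 0.6), ([0.4975, 0.0043, 0.0012], 0.59)]
top [[0.004, -0.98, 0.2, 0.189], [-1.0, -0.004, -0.0
[... 293 characters left out ...]
0.4762, 0.0369, 0.0205], 0.54), ([0.4822, 0.0318, 0.0172], 0.54)]
circle0 [([0.5253, -0.0054, 0.0147], 0.85), ([0.4687, -0.0149, 0.0206], 0.71)]
circle1 [([0.5253, -0.0054, 0.0147], 0.85), ([0.4687, -0.0149, 0.0206], 0.71)]
circle2 [([0.5253, -0.0054, 0.0147], 0.85), ([0.4687, -0.0149, 0.0206], 0.71)]
jar [([0.4675, -0.0165, 0.0216], 0.72), ([0.6565, 0.2475, 0.0016], 0.58)]
bench_block [([0.4959, 0.3159, -0.0022], 0.91)]
brass_ring [([0.3133, 0.3332, -0.0016], 0.46)]
file [([0.2711, -0.3118, -0.0003], 0.45), ([0.4961, -0.3024, -0.0019], 0.28)]
hammer [([0.3626, 0.4353, -0.0033], 0.84)]
1.5 [ 0.13041246 -0.5600289   0.23131434] [[0.0, 0.227, -0.974], [-0.0, -0.974, -0.227], [-1.0, 0.0, -0.0]]
```

View pics/scene0.png

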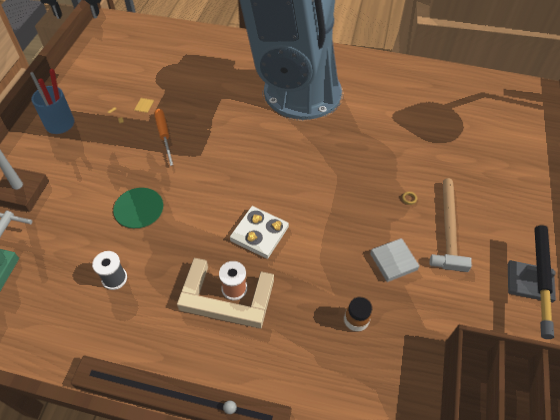

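View pics/top0.png

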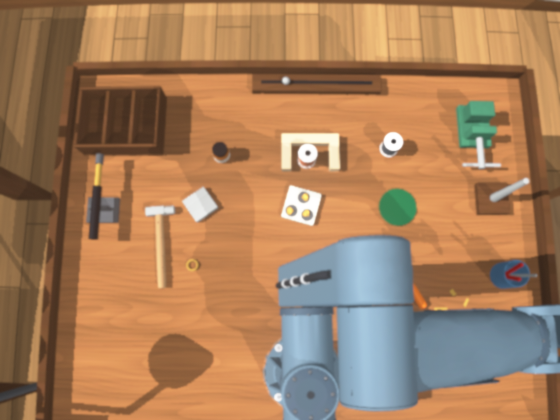

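Run:
```python
from h import *
# orientation of board and bay from masks in top
for c in ("top","scene"):
    ctrl.camera(c)
    for n,z in (("board",.018),("bay",.032),("mat",.005),("copper_spool",.072)):
        m=ctrl.trace(c,n)[0]; px=m["pixels"].astype(np.uint8)
        ct=max(cv2.findContours(px,0,2)[0],key=cv2.contourArea)
        w=toplane(c,ct[:,0],z)[:,:2]
        r=cv2.minAreaRect((w*1000).astype(np.float32))
        print(c,n,round(m["conf"],2),np.round(r[0],1),np.round(r[1],1),round(r[2],1))
```

```text
top board 0.92 [492.2   2.1] [100.  102.2] 73.4
top bay 0.7 [ 214.3 -341.6] [65.4 25.3] 32.6
top mat 0.91 [ 492.5 -298. ] [114.4 120.8] 0.1
top copper_spool 0.86 [633.  -14.6] [52.6 73.7] 82.0
scene board 0.55 [500.6   2.3] [104.9 106.8] 73.9Traceback (most recent call last):
  File "<stdin>", line 6, in <module>
IndexError: list index out of range
```

The scene view shows the bay at about (228,293), with the copper spool in it at (233,280). The board is at (260,232), turned a little, and the mat is at (138,207), on the right side of the robot. The top view agrees: bay (310,150), spool (307,155), board (302,205), mat (398,207). I still need the bay's yaw.

Run:
```python
from h import *
im=cv2.imread("pics/top0.png"); x0,y0=265,115
c=im[y0:240,x0:360]; 
hsv=cv2.cvtColor(c,cv2.COLOR_BGR2HSV)
m=((hsv[...,1]<110)&(hsv[...,2]>170)).astype(np.uint8); m[60:]=0
n,l,s,_=cv2.connectedComponentsWithStats(m); k=1+np.argmax(s[1:,4]); b=(l==k)
vv,uu=np.nonzero(b); w=toplane("top",np.c_[uu+x0,vv+y0],.032)[:,:2]
r=cv2.minAreaRect((w*1000).astype(np.float32)); print(r,s[k])
v=c.copy(); v[b]=(0,0,255)
cv2.imwrite("pics/c1.png",cv2.resize(np.hstack([c,v]),None,fx=4,fy=4,interpolation=cv2.INTER_CUBIC))
```

```text
((662.2161865234375, -26.934921264648438), (120.76512145996094, 182.767333984375), 0.3802156150341034) [  16   18   60   38 1627]
```

View pics/c1.png

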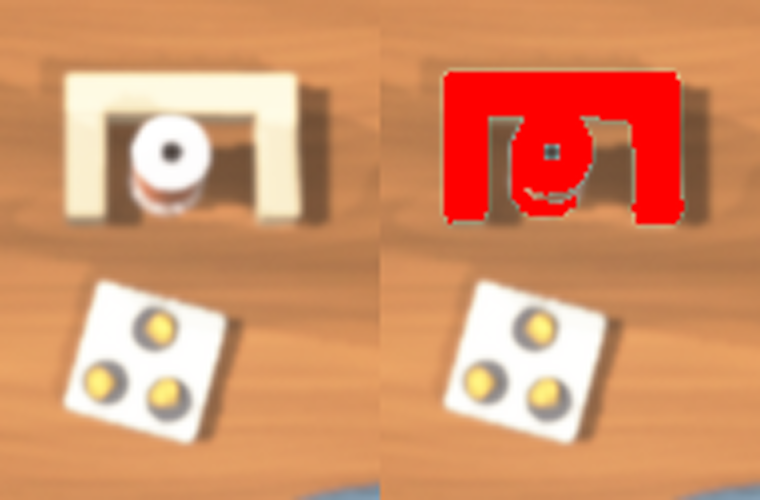

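Request:
carry_out:
  motion: [6.5,0,0,0,0,0,-0.65,6.5,0,0,0,0,0,-0.65,0,0,0,0,-0.033,-0.0315,-0.65,0,0,0,0,-0.033,-0.0315,-0.65,0,0,0,0,-0.033,-0.0315,-0.65,0,0,0,0,-0.033,-0.0315,-0.65,0,0,0,0,-0.033,-0.0315,-0.65,0,0,0,0,-0.033,-0.0315,-0.65,0,0,0,0,-0.033,-0.0315,-0.65,0,0,0,0,-0.033,-0.0315,-0.65]

```text
time_s: 2.9
eef_pos: [0.3894, -0.2943, 0.2314]
eef_rot: [-0.005, 0.708, -0.009, -0.707]
wrist_force: [0.5, -0.4, -0.2]
opening: 0.82
```

Run:
```python
from h import *
print(toplane("top",[[307.8,153]],.072))
o,p,M=st();print(o["time_s"],p,M.round(3).tolist(),o["opening"])
```

```text
[[ 0.64389774 -0.01665429  0.072     ]]
2.9 [ 0.38939586 -0.29428435  0.23141345] [[0.001, -0.02, -1.0], [-0.005, -1.0, 0.02], [-1.0, 0.005, -0.001]] 0.8200989377170395
```

Request:
carry_out:
  motion: [0,0,0,0,-0.0345,-0.0307,-0.65,0,0,0,0,-0.0345,-0.0307,-0.65,0,0,0,0,-0.0345,-0.0307,-0.65,0,0,0,0,-0.0345,-0.0307,-0.65,0,0,0,0,-0.0345,-0.0307,-0.65,0,0,0,0,-0.0345,-0.0307,-0.65,0,0,0,0,-0.0345,-0.0307,-0.65,0,0,0,0,-0.0345,-0.0307,-0.65,0,0,0,0,0,0,-0.65]

```text
time_s: 3.8
eef_pos: [0.6523, -0.0051, 0.2317]
eef_rot: [-0.003, 0.709, -0.007, -0.705]
wrist_force: [-1.2, -0.2, -0.4]
opening: 0.824
```

Run:
```python
from h import *
im=ctrl.camera("scene"); cv2.imwrite("pics/s2.png",cv2.resize(im[180:340,140:330],None,fx=4,fy=3.75))
print(lm("scene","copper_spool"),lm("scene","bay"))
ctrl.camera("top");print(lm("top","copper_spool"))
o,p,M=st();print(o["time_s"],p,M.round(3).tolist(),o["opening"])
```

```text
[([0.6451, -0.0182, -0.001], 0.82)] [([0.6939, -0.0238, -0.0009], 0.73)]
[([0.4965, 0.3147, -0.0017], 0.48)]
4.05 [ 0.64926814 -0.01086906  0.23249977] [[0.005, -0.02, -1.0], [-0.009, -1.0, 0.02], [-1.0, 0.008, -0.006]] 0.8260162378045977
```

Request:
carry_out:
  motion: [-1.0,0,0,0.025,0.003,0.002,-0.65,0,0,0,0.035,0.002,0.001,-0.65,0,0,0,0.035,0.001,0,-0.65,0,0,0,0.02,0,0,-0.65,0,0,0,0,0,0,-0.65,0,0,0,0,0,0,-0.65]

```text
time_s: 4.65
eef_pos: [0.6456, -0.0275, 0.1197]
eef_rot: [-0.001, 0.711, -0.009, -0.703]
wrist_force: [-0.2, -0.4, 0.4]
opening: 0.825
```

Run:
```python
from h import *
im=ctrl.camera("scene"); cv2.imwrite("pics/s3.png",cv2.resize(im[180:340,140:330],None,fx=4,fy=3.75))
print(lm("scene","copper_spool"))
o,p,M=st();print(o["time_s"],p,M.round(3).tolist(),o["opening"])
```

```text
[([0.6454, -0.0188, -0.0012], 0.91), ([0.2709, -0.3176, 0.0029], 0.22)]
4.75 [ 0.64621663 -0.02725688  0.12037994] [[0.014, -0.014, -1.0], [-0.012, -1.0, 0.014], [-1.0, 0.011, -0.014]] 0.8254886574609669
```

View pics/s3.png

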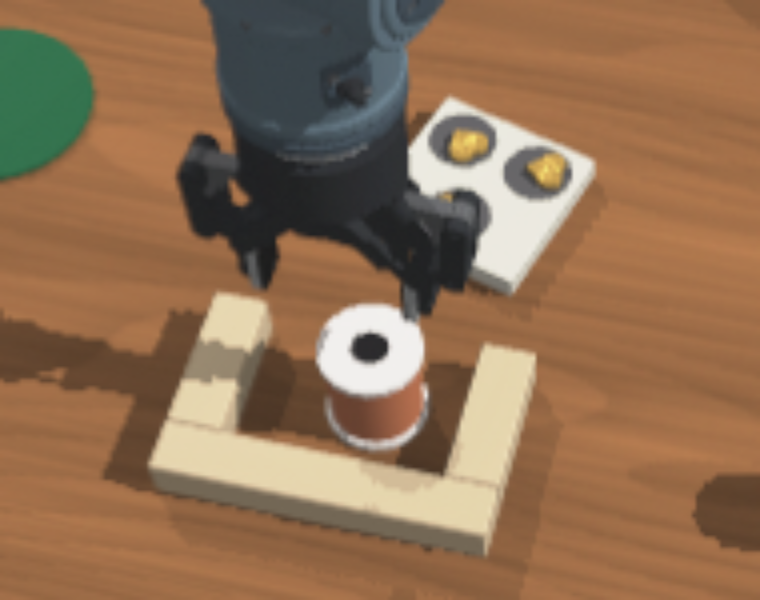

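```bash
cat >> h.py <<'E'
def goto(x,y,z,yaw=0):
    "local turn (deg) and shift to TCP x,y,z pointing down; yaw 0 = jaws along world y"
    o,p,M=st(); c,s=np.cos(np.radians(yaw)),np.sin(np.radians(yaw))
    T=np.array([[0,s,-c],[0,-c,-s],[-1,0,0]])
    rv=R.from_matrix(M.T@T).as_rotvec(degrees=True)
    print("t",round(o["time_s"],2),"p",p.round(4),"turn",rv.round(1),"shift",(M.T@(np.array([x,y,z])-p)).round(4),"world-shift in target tool",(T.T@(np.array([x,y,z])-p)).round(4),"op",round(o["opening"],3),"F",np.round(o["wrist_force"],1))
E
python3 -c "
from h import *
goto(.646,-.0185,.10)"
```

```text
t 4.75 p [ 0.6462 -0.0273  0.1204] turn [-0.8 -0.8 -0.7] shift [ 0.0203 -0.009   0.0006] world-shift in target tool [ 0.0204 -0.0088  0.0002] op 0.825 F [-0.1 -0.3  1.2]
```

Request:
carry_out:
  motion: [-1.0,-0.8,-0.7,0.01,-0.009,0,-0.65,0,0,0,0,0,0,-0.65,0,0,0,0,0,0,-0.65]

```text
time_s: 5.05
eef_pos: [0.6487, -0.0181, 0.1135]
eef_rot: [0.002, 0.709, 0.002, -0.705]
wrist_force: [-0.7, -0.1, 0.3]
opening: 0.824
```

```bash
python3 -c "
from h import *
goto(.646,-.0185,.028)"
```

```text
t 5.05 p [ 0.6487 -0.0181  0.1135] turn [ 0.3 -0.3  0. ] shift [0.0855 0.0004 0.0032] world-shift in target tool [0.0855 0.0004 0.0027] op 0.824 F [-0.7 -0.1  0.3]
```

Request:
carry_out:
  motion: [0,0,0,0.012,0,0.002,-0.65,0,0,0,0.012,0,0.001,-0.65,0,0,0,0.012,0,0,-0.65,0,0,0,0,0,0,-0.65]

```text
time_s: 5.45
eef_pos: [0.6456, -0.0176, 0.0745]
eef_rot: [0.002, 0.709, 0.002, -0.705]
wrist_force: [-0.9, 0.2, 0.2]
opening: 0.822
```

```bash
python3 -c "
from h import *
goto(.646,-.0185,.028)"
```

```text
t 5.45 p [ 0.6456 -0.0176  0.0745] turn [ 0.3 -0.3  0. ] shift [ 0.0465  0.0009 -0.0002] world-shift in target tool [ 0.0465  0.0009 -0.0004] op 0.822 F [-0.9  0.2  0.2]
```

Request:
carry_out:
  motion: [0,0,0,0.012,0.001,0,-0.65,0,0,0,0.012,0,0,-0.65,0,0,0,0.012,0,0,-0.65,0,0,0,0.008,0,0,-0.65,0,0,0,0,0,0,-0.65,0,0,0,0,0,0,-0.65]

```text
time_s: 6.05
eef_pos: [0.6449, -0.0186, 0.0248]
eef_rot: [0.002, 0.708, 0.002, -0.706]
wrist_force: [0.2, 0.4, 0.5]
opening: 0.823
```

```bash
python3 -c "
from h import *
goto(.646,-.0185,.028)"
```

```text
t 6.05 p [ 0.6449 -0.0186  0.0248] turn [ 0.3 -0.1  0.1] shift [-0.0032 -0.0001 -0.0011] world-shift in target tool [-0.0032 -0.0001 -0.0011] op 0.823 F [0.2 0.4 0.5]
```

Now I close the gripper.

Request:
carry_out:
  motion: [0,0,0,0,0,0,1,0,0,0,0,0,0,1,0,0,0,0,0,0,1,0,0,0,0,0,0,1,0,0,0,0,0,0,1,0,0,0,0,0,0,1]

```text
time_s: 6.65
eef_pos: [0.6453, -0.0183, 0.0255]
eef_rot: [0.002, 0.708, 0.003, -0.706]
wrist_force: [-0.1, -0.2, -2.4]
opening: 0.594
```

Request:
carry_out:
  motion: [0,0,0,-0.006,0,0,1,0,0,0,-0.012,0,0,1,0,0,0,-0.02,0,0,1,0,0,0,-0.025,0,0,1,0,0,0,-0.025,0,0,1,0,0,0,-0.012,0,0,1,0,0,0,0,0,0,1,0,0,0,0,0,0,1]

```text
time_s: 7.45
eef_pos: [0.6434, -0.0187, 0.1314]
eef_rot: [0.002, 0.707, 0.002, -0.707]
wrist_force: [0.0, -0.4, -4.4]
opening: 0.599
```

Run:
```python
from h import *
goto(.495,-.3015,.14)
im=ctrl.camera("scene"); cv2.imwrite("pics/s4.png",cv2.resize(im[100:340,90:370],None,fx=2.7,fy=2.5))
print(lm("scene","copper_spool"))
```

```text
t 7.45 p [ 0.6434 -0.0187  0.1314] turn [ 0.3 -0.1  0.1] shift [-0.009  0.282  0.15 ] world-shift in target tool [-0.0086  0.2828  0.1484] op 0.599 F [ 0.  -0.4 -4.4]
[([0.6457, -0.0187, 0.1051], 0.59)]
```

View pics/s4.png

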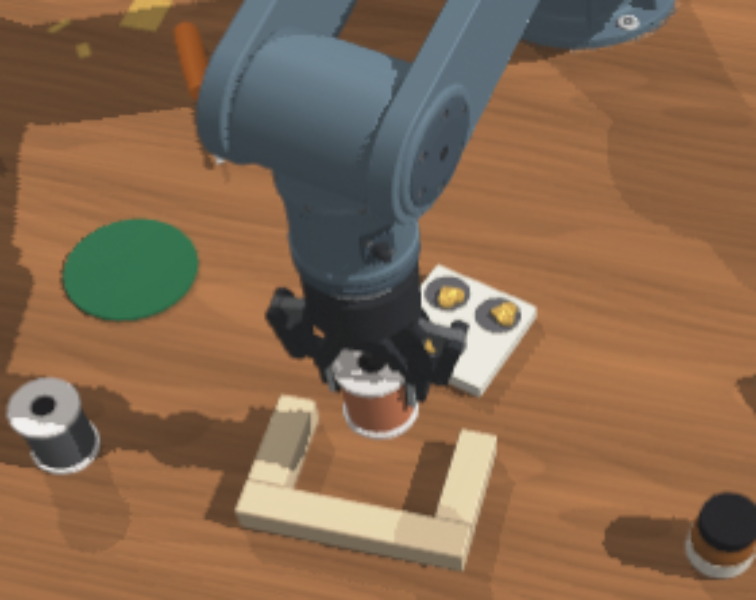

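The copper spool is at about (375,390) in the crop, upright in the gripper and above the bay. An opening of 50 mm means the pads are on the wire. I carry it to the mat.

Request:
carry_out:
  motion: [0,0,0,0,0.012,0.006,1,0,0,0,0,0.025,0.013,1,0,0,0,0,0.035,0.018,1,0,0,0,0,0.04,0.021,1,0,0,0,0,0.04,0.021,1,0,0,0,0,0.04,0.021,1,0,0,0,0,0.035,0.018,1,0,0,0,0,0.025,0.013,1,0,0,0,0,0.012,0.006,1,0,0,0,0,0,0,1]

```text
time_s: 8.55
eef_pos: [0.4919, -0.2949, 0.1186]
eef_rot: [0.0, -0.701, -0.005, 0.713]
wrist_force: [1.0, -0.4, -4.4]
opening: 0.597
```

Run:
```python
from h import *
for c in ("scene","top"):
    ctrl.camera(c); print(lm(c,"copper_spool"),lm(c,"mat"))
goto(.495,-.3015,.0305)
```

```text
[([0.495, -0.2932, 0.0932], 0.86)] [([0.4922, -0.3039, 0.0001], 0.94)]
[([0.4686, -0.0152, 0.0192], 0.74)] []
t 8.85 p [ 0.4941 -0.2919  0.1193] turn [0.7 0.9 0.5] shift [ 0.0887  0.0104 -0.0022] world-shift in target tool [ 0.0888  0.0096 -0.0009] op 0.591 F [ 0.  -0.8 -3.4]
```

Request:
carry_out:
  motion: [0.7,0.9,0.5,0.01,0.006,0,1,0,0,0,0.016,0.004,0,1,0,0,0,0.016,0,0,1,0,0,0,0.014,0,0,1,0,0,0,0.008,0,0,1,0,0,0,0.004,0,0,1,0,0,0,0,0,0,1,0,0,0,0,0,0,1]

```text
time_s: 9.65
eef_pos: [0.497, -0.2979, 0.0469]
eef_rot: [-0.003, -0.707, -0.003, 0.707]
wrist_force: [0.9, 0.1, -3.5]
opening: 0.599
```

Run:
```python
from h import *
goto(.494,-.302,.0305)
ctrl.camera("scene"); print(lm("scene","copper_spool"))
```

```text
t 9.65 p [ 0.497  -0.2979  0.0469] turn [0.5 0.1 0. ] shift [0.0164 0.0041 0.003 ] world-shift in target tool [0.0164 0.0041 0.003 ] op 0.599 F [ 0.9  0.1 -3.5]
[([0.5005, -0.2946, 0.0207], 0.82), ([0.3121, 0.3306, 0.0006], 0.53)]
```

Request:
carry_out:
  motion: [0,0,0,0.005,0.003,0.002,1,0,0,0,0.004,0.001,0.001,1,0,0,0,0.003,0,0,1,0,0,0,0.002,0,0,1,0,0,0,0,0,0,1]

```text
time_s: 10.25
eef_pos: [0.4946, -0.3036, 0.0336]
eef_rot: [0.004, 0.708, 0.002, -0.706]
wrist_force: [0.3, -0.2, -3.9]
opening: 0.596
```

Run:
```python
from h import *
goto(.494,-.302,.0305)
```

```text
t 10.25 p [ 0.4946 -0.3036  0.0336] turn [ 0.4 -0.1 -0.1] shift [ 0.0031 -0.0016  0.0006] world-shift in target tool [ 0.0031 -0.0016  0.0006] op 0.596 F [ 0.3 -0.2 -3.9]
```

Request:
carry_out:
  motion: [0,0,0,0.001,0,0,1,0,0,0,0.001,0,0,1,0,0,0,0.001,0,0,1,0,0,0,0,0,0,1]

```text
time_s: 10.65
eef_pos: [0.4949, -0.3037, 0.0305]
eef_rot: [0.004, 0.708, 0.002, -0.706]
wrist_force: [0.1, 1.0, -3.2]
opening: 0.595
```

Request:
carry_out:
  motion: [0,0,0,0.001,0,0,1,0,0,0,0,0,0,1]

```text
time_s: 10.85
eef_pos: [0.4953, -0.3038, 0.0306]
eef_rot: [0.004, 0.708, 0.002, -0.706]
wrist_force: [-0.0, 0.3, -4.0]
opening: 0.594
```

Request:
carry_out:
  motion: [0,0,0,0.0015,0,0,1,0,0,0,0.001,0,0,1,0,0,0,0,0,0,1]

```text
time_s: 11.15
eef_pos: [0.4958, -0.3039, 0.0306]
eef_rot: [0.004, 0.708, 0.002, -0.706]
wrist_force: [-0.1, -0.4, -4.4]
opening: 0.599
```

Request:
carry_out:
  motion: [0,0,0,0.003,0,0,1,0,0,0,0,0,0,1,0,0,0,0,0,0,1]

```text
time_s: 11.45
eef_pos: [0.4975, -0.3045, 0.0309]
eef_rot: [0.005, 0.709, 0.001, -0.705]
wrist_force: [-0.5, -0.6, -3.7]
opening: 0.599
```

Run:
```python
from h import *
goto(.494,-.302,.0305)
for i in range(2):
    im=ctrl.camera("scene"); print(lm("scene","copper_spool"),lm("scene","mat"))
cv2.imwrite("pics/s5.png",cv2.resize(im[140:270,70:240],None,fx=4.5,fy=4.5))
goto(.494,-.302,.0305)
```

```text
t 11.45 p [ 0.4975 -0.3045  0.0309] turn [ 0.5 -0.3 -0.3] shift [ 0.0003 -0.0025  0.0035] world-shift in target tool [ 0.0004 -0.0025  0.0035] op 0.599 F [-0.5 -0.6 -3.7]
[([0.4972, -0.3046, 0.0074], 0.61), ([0.4956, -0.2989, -0.0001], 0.58)] [([0.4957, -0.3016, -0.0027], 0.96), ([0.497, 0.002, 0.0015], 0.44)]
[([0.4969, -0.3032, 0.0045], 0.83), ([0.6608, 0.2526, -0.0001], 0.31)] [([0.493, -0.3, 0.0], 0.59)]
t 11.75 p [ 0.4971 -0.3043  0.0304] turn [ 0.5 -0.3 -0.3] shift [-0.0001 -0.0023  0.0031] world-shift in target tool [-0.0001 -0.0023  0.0031] op 0.591 F [-0.1 -0.2 -4.1]
```

View pics/s5.png

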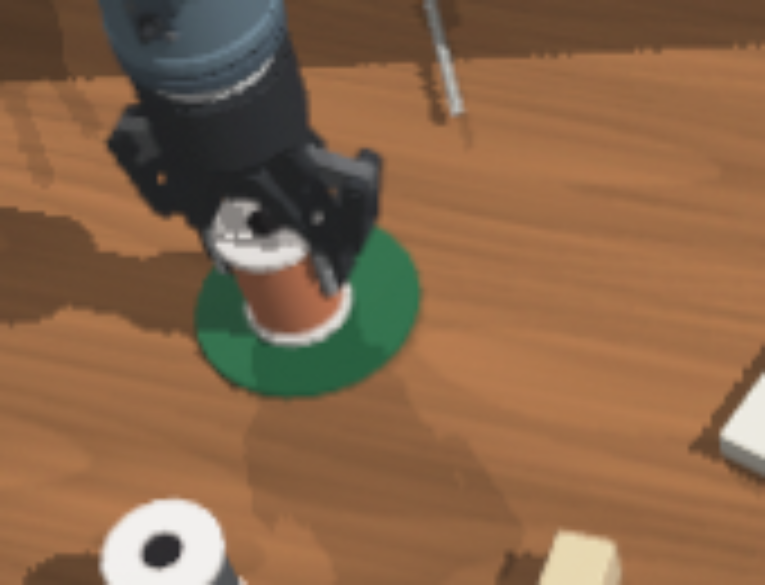

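The spool is centred over the mat, at about (300,300) on the crop, and its base is on the mat or within 1 mm of it. I release it and lift straight up.

Request:
carry_out:
  motion: [0,0,0,0,0,0,-0.3,0,0,0,0,0,0,-0.7,0,0,0,0,0,0,-0.8,0,0,0,0,0,0,-0.8,0,0,0,0,0,0,-0.8]

```text
time_s: 12.25
eef_pos: [0.4975, -0.3052, 0.0308]
eef_rot: [0.005, 0.709, 0.001, -0.705]
wrist_force: [-1.0, -0.7, -0.7]
opening: 0.898
```

Request:
carry_out:
  motion: [0,0,0,-0.01,0,0,-0.8,0,0,0,-0.02,0,0,-0.8,0,0,0,-0.03,0,0,-0.8,0,0,0,-0.03,0,0,-0.8,0,0,0,-0.03,0,0,-0.8,0,0,0,-0.02,0,0,-0.8,0,0,0,0,0,0,-0.8]

```text
time_s: 12.95
eef_pos: [0.4975, -0.3049, 0.1817]
eef_rot: [0.006, 0.71, 0.0, -0.704]
wrist_force: [1.2, 0.4, 0.0]
opening: 0.902
```

Run:
```python
from h import *
for c in ("scene","top"):
    im=ctrl.camera(c); print(lm(c,"copper_spool"),lm(c,"mat"),lm(c,"board"))
    cv2.imwrite(f"pics/{c}6.png",im)
    r=ctrl.trace(c,"board")
    if r:
        px=r[0]["pixels"].astype(np.uint8); ct=max(cv2.findContours(px,0,2)[0],key=cv2.contourArea)
        w=cv2.minAreaRect((toplane(c,ct[:,0],.018)[:,:2]*1000).astype(np.float32)); print(w)
goto(.47,.09,.15)
```

```text
[([0.4785, 0.031, 0.02], 0.69), ([0.4982, -0.3197, 0.0044], 0.63)] [([0.493, -0.2993, -0.0002], 0.61)] [([0.4976, 0.0009, 0.0039], 0.91)]
((500.9401550292969, 1.5363388061523438), (106.18021392822266, 110.3010025024414), 73.86727142333984)
[] [] []
((492.9671936035156, 2.1011886596679688), (105.63568878173828, 107.78829956054688), 72.99053955078125)
t 13.45 p [ 0.4953 -0.3032  0.1761] turn [ 0.5 -0.1 -0.1] shift [ 0.0252 -0.3934  0.0222] world-shift in target tool [ 0.0261 -0.3932  0.0253] op 0.9 F [-0.3 -0.2  0.5]
```

View pics/scene6.png

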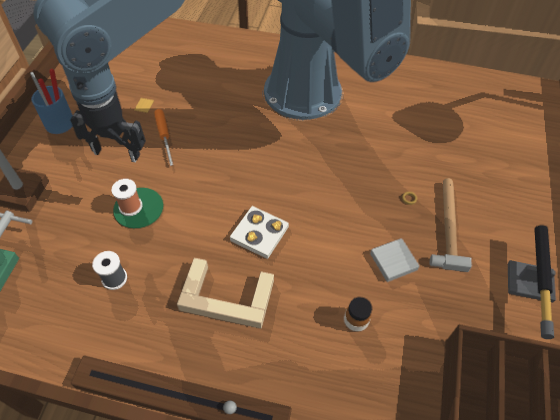

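The copper spool stands upright on the mat at about (128,200). Its base looks a little off centre, so I measure it.

Run:
```python
from h import *
for i in range(3):
    ctrl.camera("scene"); print(lm("scene","copper_spool"),lm("scene","mat"))
r=ctrl.trace("scene","copper_spool")
for d in r[:2]:
    v,u=np.nonzero(d["pixels"]); print(d["conf"],u.min(),u.max(),v.min(),v.max(), len(u))
def proj(P):
    c=ctrl.camera_params("scene"); T=np.linalg.inv(np.array(c["pose"])); 
    return cv2.projectPoints(np.array(P,float).reshape(-1,1,3),cv2.Rodrigues(T[:3,:3])[0],T[:3,3],np.array(c["mtx"]),np.array([c["k1"],0,0,0,0.]))[0][:,0].round(1)
a=np.linspace(0,2*np.pi,60)
for y in (-.304,-.312,-.32):
    P=np.concatenate([np.c_[.497+.028*np.cos(a),y+.028*np.sin(a),0*a+z] for z in (.005,.077)]); q=proj(P); print(y,q.min(0),q.max(0))
a2=np.c_[.494+.06*np.cos(a),-.302+.06*np.sin(a),0*a+.005];q=proj(a2);print("mat",q.min(0),q.max(0))
```

```text
[([0.5014, -0.3208, 0.0054], 0.95)] [([0.494, -0.2983, -0.0023], 0.84)]
[([0.4968, -0.3185, 0.0025], 0.76), ([0.478, 0.0349, 0.0193], 0.66)] [([0.4912, -0.3018, 0.0], 0.82), ([0.6949, -0.0254, 0.0018], 0.49)]
[([0.4997, -0.3149, 0.0037], 0.61)] [([0.4947, -0.3036, 0.0011], 0.88)]
0.91 112 141 179 215 777
-0.304 [117.  179.5] [147.8 217. ]
-0.312 [113.8 178.9] [144.7 216.4]
-0.32 [110.5 178.2] [141.6 215.7]
mat [112.2 186.9] [162.4 227.4]
```

The spool's axis is about 17 mm from the mat centre, inside the 36 mm limit. Next I push the board's left edge sideways, behind its centre. That turns it square and shifts it in line with the bay.

Request:
carry_out:
  motion: [0.5,0,0,0,-0.02,0,1,0,0,0,0,-0.04,0,1,0,0,0,0,-0.046,0,1,0,0,0,0,-0.046,0,1,0,0,0,0,-0.046,0,1,0,0,0,0,-0.046,0,1,0,0,0,0,-0.046,0,1,0,0,0,0,-0.04,0,1,0,0,0,0,-0.03,0,1,0,0,0,0,-0.01,0,1]

```text
time_s: 14.95
eef_pos: [0.497, 0.0765, 0.1768]
eef_rot: [-0.0, 0.71, -0.005, -0.704]
wrist_force: [0.1, -0.6, 0.0]
opening: 0.001
```

Run:
```python
from h import *
goto(.502,.095,.08)
```

```text
t 14.95 p [0.497  0.0765 0.1768] turn [-0.4 -0.6 -0.3] shift [ 0.0968 -0.0191 -0.0039] world-shift in target tool [ 0.0968 -0.0185 -0.005 ] op 0.001 F [ 0.1 -0.6  0. ]
```

Request:
carry_out:
  motion: [-0.4,-0.6,-0.3,0.02,-0.012,-0.003,1,0,0,0,0.03,-0.007,-0.002,1,0,0,0,0.03,0,0,1,0,0,0,0.015,0,0,1,0,0,0,0,0,0,1,0,0,0,0,0,0,1]

```text
time_s: 15.55
eef_pos: [0.5053, 0.095, 0.0811]
eef_rot: [0.002, 0.709, 0.0, -0.706]
wrist_force: [0.2, 0.1, 0.7]
opening: 0.0
```

Run:
```python
from h import *
goto(.502,.09,.009)
```

```text
t 15.55 p [0.5053 0.095  0.0811] turn [ 0.2 -0.3 -0.1] shift [0.0721 0.0048 0.0036] world-shift in target tool [0.0721 0.005  0.0033] op 0.0 F [0.2 0.1 0.7]
```

Request:
carry_out:
  motion: [0,0,0,0.02,0,0.003,1,0,0,0,0.02,0,0,1,0,0,0,0.015,0,0,1,0,0,0,0.008,0,0,1,0,0,0,0.003,0,0,1,0,0,0,0,0,0,1]

```text
time_s: 16.15
eef_pos: [0.5099, 0.0921, 0.0208]
eef_rot: [0.002, 0.713, -0.001, -0.701]
wrist_force: [0.9, -0.3, 0.1]
opening: 0.002
```

Run:
```python
from h import *
goto(.502,.09,.009)
```

```text
t 16.15 p [0.5099 0.0921 0.0208] turn [ 0.  -1.  -0.2] shift [0.0117 0.002  0.0082] world-shift in target tool [0.0118 0.0021 0.0079] op 0.002 F [ 0.9 -0.3  0.1]
```

Request:
carry_out:
  motion: [0,-1.0,-0.2,0.006,0.001,0.007,1,0,0,0,0.004,0,0,1,0,0,0,0,0,0,1]

```text
time_s: 16.45
eef_pos: [0.5042, 0.0907, 0.0121]
eef_rot: [0.0, 0.708, 0.0, -0.706]
wrist_force: [0.0, -0.1, 0.3]
opening: -0.003
```

Run:
```python
from h import *
goto(.502,.09,.009)
```

```text
t 16.45 p [0.5042 0.0907 0.0121] turn [ 0.  -0.2 -0. ] shift [0.0031 0.0007 0.0022] world-shift in target tool [0.0031 0.0007 0.0022] op -0.003 F [ 0.  -0.1  0.3]
```

Request:
carry_out:
  motion: [0,0,0,0.001,0.005,0.001,1,0,0,0,0.0,0.006,0.001,1,0,0,0,0,0.006,0,1,0,0,0,0,0.006,0,1,0,0,0,0,0.005,0,1,0,0,0,0,0.005,0,1,0,0,0,0,0.004,0,1,0,0,0,0,0,0,1]

```text
time_s: 17.25
eef_pos: [0.5023, 0.0506, 0.0116]
eef_rot: [-0.0, 0.708, 0.0, -0.706]
wrist_force: [-0.1, 0.4, -0.0]
opening: -0.0
```

```bash
cat >> h.py <<'E'
def board():
    for c in ("scene","top"):
        im=ctrl.camera(c); out=[lm(c,"board")]
        r=ctrl.trace(c,"board")
        if r:
            px=r[0]["pixels"].astype(np.uint8); ct=max(cv2.findContours(px,0,2)[0],key=cv2.contourArea)
            out.append(cv2.minAreaRect((toplane(c,ct[:,0],.018)[:,:2]*1000).astype(np.float32)))
        print(c,out); 
        if c=="scene": keep=im
    return keep
E
python3 - <<'E'
from h import *
goto(.502,.0375,.010)
board()
E
```

```text
t 17.25 p [0.5023 0.0506 0.0116] turn [-0.  -0.2  0. ] shift [0.0016 0.0131 0.0003] world-shift in target tool [0.0016 0.0131 0.0003] op -0.0 F [-0.1  0.4 -0. ]
scene [[([0.4975, -0.0067, 0.0011], 0.86), ([0.4927, -0.3007, 0.0007], 0.7)], ((503.14984130859375, -8.672607421875), (106.44001007080078, 107.03618621826172), 73.94694519042969)]
top [[([0.4966, -0.0085, 0.0008], 0.76)], ((485.2986145019531, -40.33941650390625), (42.90445327758789, 105.40789794921875), 79.97498321533203)]
```

Request:
carry_out:
  motion: [0,0,0,0,-0.008,0,1,0,0,0,0,-0.002,0.01,1,0,0,0,0,0,0.009,1,0,0,0,0,0,0,1,0,0,0,0,0.005,0,1,0,0,0,0,0.005,0,1,0,0,0,0,0.005,0,1,0,0,0,0,0.005,0,1,0,0,0,0,0,0,1]

```text
time_s: 18.45
eef_pos: [0.4808, 0.0417, 0.0116]
eef_rot: [-0.0, 0.708, 0.001, -0.706]
wrist_force: [-0.6, 0.9, 2.1]
opening: -0.005
```

Run:
```python
from h import *
goto(.485,.0375,.010)
im=board()
cv2.imwrite("pics/s7.png",cv2.resize(im[180:340,140:330],None,fx=4,fy=3.75))
```

```text
t 18.45 p [0.4808 0.0417 0.0116] turn [ 0.1 -0.1  0.1] shift [ 0.0016  0.0042 -0.0042] world-shift in target tool [ 0.0016  0.0042 -0.0042] op -0.005 F [-0.6  0.9  2.1]
scene [[([0.5018, -0.0184, 0.0027], 0.57)], ((505.475830078125, -20.971149444580078), (104.36939239501953, 109.60478973388672), 80.12853240966797)]
top [[], ((490.2663879394531, -54.422645568847656), (33.2895393371582, 102.22393798828125), 78.53032684326172)]
```

View pics/s7.png

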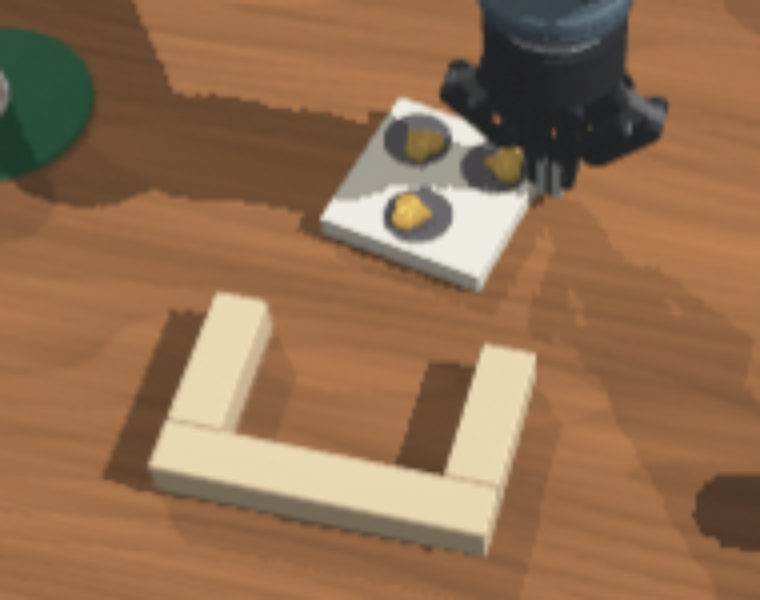

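The board has turned to about -10° and sits at (430,190) in the crop, with the hearts inside their circles. I push a little more at the rear.

Request:
carry_out:
  motion: [0,0,0,0,0.005,0,1,0,0,0,0,0.005,0,1,0,0,0,0,0.003,0,1,0,0,0,0,0,0,1,0,0,0,0,-0.012,0,1,0,0,0,0,-0.012,0,1,0,0,0,-0.01,0,0,1,0,0,0,-0.03,0,0,1,0,0,0,-0.03,0.0,0.02,1,0,0,0,-0.02,0.02,0.04,1]

```text
time_s: 19.75
eef_pos: [0.4215, 0.0356, 0.1041]
eef_rot: [0.002, 0.708, 0.003, -0.706]
wrist_force: [-0.7, -0.3, 0.9]
opening: -0.001
```

Run:
```python
from h import *
im=board()
goto(.415,-.022,.09)
im=board()
```

```text
scene [[([0.3113, 0.3319, 0.0023], 0.23)], ((509.1225280761719, -30.243797302246094), (103.7499008178711, 110.14079284667969), 82.69731140136719)]
top [[([0.5001, -0.0313, 0.0027], 0.47)], ((493.1780090332031, -74.62848663330078), (13.70954418182373, 98.66960906982422), 80.64031219482422)]
t 20.05 p [0.4201 0.0351 0.1016] turn [0.3 0.1 0.1] shift [0.0115 0.0571 0.0053] world-shift in target tool [0.0116 0.0571 0.0051] op 0.004 F [-0.2  0.1  0.2]
scene [[([0.5053, -0.0317, 0.0045], 0.88), ([0.5294, -0.034, 0.0214], 0.3)], ((508.12994384765625, -30.8699951171875), (105.55970764160156, 112.91644287109375), 82.12218475341797)]
top [[([0.5045, -0.0295, 0.0005], 0.67)], ((492.7601013183594, -73.72006225585938), (16.04986572265625, 99.77006530761719), 79.8631591796875)]
```

Request:
carry_out:
  motion: [0.3,0,0,0,0.02,0.003,-0.2,0,0,0,0.01,0.025,0.003,-0.2,0,0,0,0.02,0.015,0,-0.2,0,0,0,0.02,0.003,0,-0.2,0,0,0,0.01,0,0,-0.2,0,0,0,0,0,0,-0.2,0,0,0,0,0,0,-0.2]

```text
time_s: 21.05
eef_pos: [0.4141, -0.029, 0.0375]
eef_rot: [0.001, -0.705, -0.002, 0.709]
wrist_force: [0.5, 0.5, -0.4]
opening: 0.602
```

Run:
```python
from h import *
goto(.415,-.028,.005)
```

```text
t 21.05 p [ 0.4141 -0.029   0.0375] turn [0.1 0.4 0.2] shift [ 0.0325 -0.0009 -0.0011] world-shift in target tool [ 0.0325 -0.001  -0.0009] op 0.602 F [ 0.5  0.5 -0.4]
```

Request:
carry_out:
  motion: [0,0.4,0.2,0.012,-0.001,0,-0.2,0,0,0,0.01,0,0,-0.2,0,0,0,0.006,0,0,-0.2,0,0,0,0,0,0,-0.2]

```text
time_s: 21.45
eef_pos: [0.4164, -0.0274, 0.0107]
eef_rot: [0.002, 0.709, 0.001, -0.706]
wrist_force: [-1.1, -0.0, 0.0]
opening: 0.604
```

Run:
```python
from h import *
goto(.415,-.028,.005)
im=ctrl.camera("scene")
cv2.imwrite("pics/s8.png",cv2.resize(im[150:340,140:330],None,fx=4,fy=3.15))
```

```text
t 21.45 p [ 0.4164 -0.0274  0.0107] turn [ 0.3 -0.3 -0.1] shift [0.0057 0.0006 0.0015] world-shift in target tool [0.0057 0.0006 0.0014] op 0.604 F [-1.1 -0.   0. ]
```

View pics/s8.png

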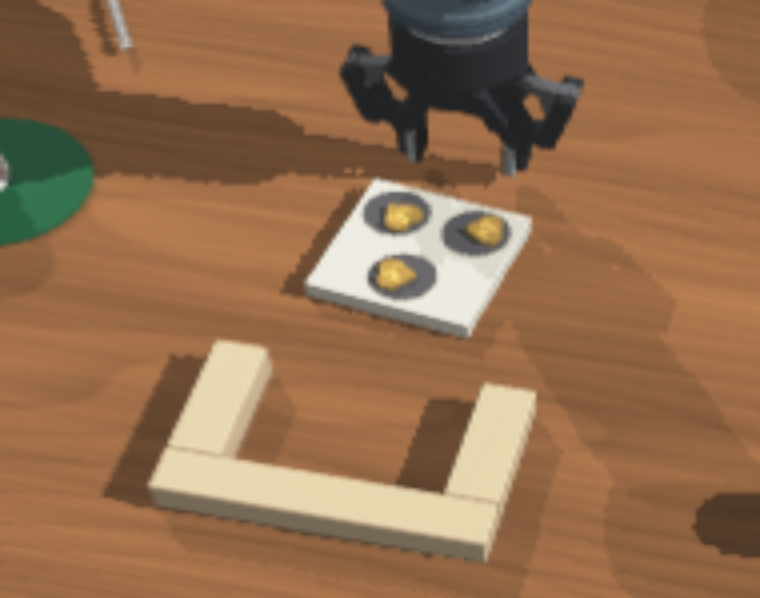

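```bash
cat >> h.py <<'E'
def hearts(im,cen,yaw,cam="scene",res=0.0005):
    "rectify the board top (z=.018) about cen, print yellow centroids in board frame (mm), minus nominal circle centres"
    c=ctrl.camera_params(cam); T=np.linalg.inv(np.array(c["pose"]))
    a=np.radians(yaw); g=np.arange(-.056,.056,res); X,Y=np.meshgrid(g,g,indexing="ij")
    def rect(z):
        P=np.stack([cen[0]+X*np.cos(a)-Y*np.sin(a),cen[1]+X*np.sin(a)+Y*np.cos(a),0*X+z],-1).reshape(-1,1,3)
        m=cv2.projectPoints(P,cv2.Rodrigues(T[:3,:3])[0],T[:3,3],np.array(c["mtx"]),np.array([c["k1"],0,0,0,0.]))[0].reshape(*X.shape,2).astype(np.float32)
        return cv2.remap(im,m[...,0],m[...,1],cv2.INTER_CUBIC)
    A=rect(.018); B=rect(.0215); h=cv2.cvtColor(A,cv2.COLOR_BGR2HSV); hb=cv2.cvtColor(B,cv2.COLOR_BGR2HSV)
    for k,(x,y) in enumerate(((-.025,.025),(-.025,-.025),(.025,0))):
        w=np.hypot(X-x,Y-y)<.024
        ym=w&(hb[...,1]>90)&(hb[...,2]>90)
        dk=(w&(((h[...,2]<125)&(h[...,1]<90))|((h[...,1]>90)))).astype(np.uint8)
        pts=np.argwhere(dk); (cx,cy),r=cv2.minEnclosingCircle(pts[:,::-1].astype(np.float32)); cc=pts.mean(0)*res-.056
        hc=np.array([X[ym].mean(),Y[ym].mean()])
        print(k,"heart",(hc*1e3).round(1),"disc",(cc*1e3).round(1),"diff",((hc-cc)*1e3).round(1),"areas",ym.sum()*res*res*1e6,dk.sum()*res*res*1e6)
    return A
E
python3 - <<'E'
from h import *
im=ctrl.camera("scene")
a=hearts(cv2.imread("pics/scene0.png"),(.498,.002),-16.5)
b=hearts(im,(.504,-.031),-8)
cv2.imwrite("pics/r.png",cv2.resize(np.hstack([a,b]),None,fx=1.7,fy=1.7))
E
```

```text
0 heart [-30.4  28.2] disc [-27.5  22.6] diff [-2.9  5.6] areas 422.25000000000006 1058.25
1 heart [-23.1 -21.8] disc [-26.8 -27.4] diff [3.7 5.6] areas 432.5 1056.5
2 heart [24.8 -5.9] disc [23.4 -1.7] diff [ 1.4 -4.2] areas 431.75 1079.2500000000002
0 heart [-29.6  28.7] disc [-26.6  22.9] diff [-3.   5.7] areas 416.25 1122.7499999999998
1 heart [-22.2 -21.4] disc [-26.4 -26.7] diff [4.2 5.3] areas 437.25000000000006 1061.5000000000002
2 heart [25.5 -5.5] disc [23.7 -1.4] diff [ 1.8 -4.1] areas 429.75 1042.0
```

View pics/r.png

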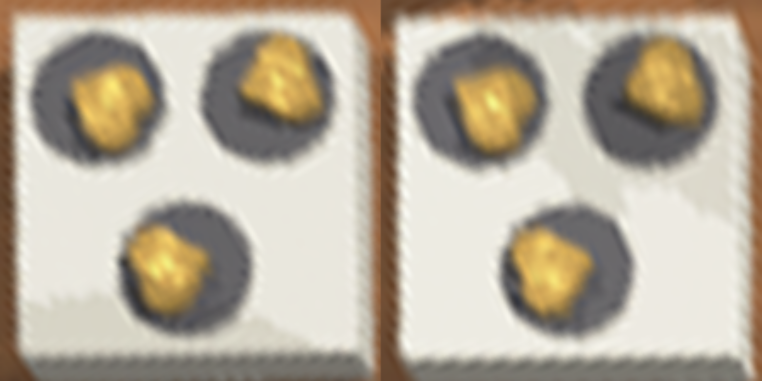

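The left half of the picture is the start and the right half is now. The hearts have not moved on the board; they are 4–6.5 mm from their circle centres, as they were at the start. I lower the tool and push straight.

Request:
carry_out:
  motion: [0.3,-0.3,0,0.005,0,-0.001,-0.2,0,0,0,0.002,0,-0.004,-0.2,0,0,0,0,0,-0.004,-0.2,0,0,0,0,0,-0.004,-0.2,0,0,0,0,0,-0.004,-0.2,0,0,0,0,0,-0.004,-0.2,0,0,0,0,0,-0.004,-0.2,0,0,0,0,0,-0.004,-0.2,0,0,0,0,0,-0.004,-0.2]

```text
time_s: 22.45
eef_pos: [0.4514, -0.0281, 0.0043]
eef_rot: [-0.0, -0.706, 0.001, 0.708]
wrist_force: [-4.4, -1.6, 4.8]
opening: 0.6
```

Run:
```python
from h import *
goto(.58,-.028,.006)
im=board()
```

```text
t 22.45 p [ 0.4514 -0.0281  0.0043] turn [-0.1  0.2 -0.1] shift [-0.0021 -0.0003 -0.1286] world-shift in target tool [-1.700e-03 -1.000e-04 -1.286e-01] op 0.6 F [-4.4 -1.6  4.8]
scene [[([0.5125, -0.0268, 0.0049], 0.61)], ((517.662841796875, -27.201492309570312), (101.99835205078125, 108.55237579345703), 87.25701904296875)]
top [[], ((493.6240539550781, 313.0593566894531), (85.88917541503906, 80.53750610351562), 36.142459869384766)]
```

Request:
carry_out:
  motion: [0,0,0,-0.002,0,-0.003,-0.2,0,0,0,-0.001,0,-0.005,-0.2,0,0,0,0,0,-0.005,-0.2,0,0,0,0,0,-0.005,-0.2,0,0,0,0,0,-0.005,-0.2,0,0,0,0,0,-0.005,-0.2,0,0,0,0,0,-0.005,-0.2,0,0,0,0,0,-0.005,-0.2,0,0,0,0,0,-0.005,-0.2,0,0,0,0,0,-0.004,-0.2]

```text
time_s: 23.75
eef_pos: [0.4956, -0.0265, 0.0068]
eef_rot: [-0.0, -0.701, -0.0, 0.714]
wrist_force: [-6.1, 1.0, 5.8]
opening: 0.6
```

Run:
```python
from h import *
goto(.58,-.028,.006)
im=board()
```

```text
t 23.75 p [ 0.4956 -0.0265  0.0068] turn [0.  1.1 0. ] shift [-0.0008  0.0015 -0.0844] world-shift in target tool [ 0.0008  0.0015 -0.0844] op 0.6 F [-6.1  1.   5.8]
scene [[([0.5571, -0.0222, 0.0042], 0.79)], ((560.0545043945312, -25.221954345703125), (106.50052642822266, 110.9576187133789), 89.53050994873047)]
top [[]]
```

Request:
carry_out:
  motion: [0,0.6,0,0,0,-0.005,-0.2,0,0.4,0,0,0,-0.005,-0.2,0,0,0,0,0,-0.005,-0.2,0,0,0,0,0,-0.005,-0.2,0,0,0,0,0,-0.005,-0.2,0,0,0,0,0,-0.005,-0.2,0,0,0,0,0,-0.005,-0.2,0,0,0,0,0,-0.005,-0.2,0,0,0,0,0,-0.005,-0.2,0,0,0,0,0,-0.003,-0.2]

```text
time_s: 25.05
eef_pos: [0.5353, -0.0253, 0.0055]
eef_rot: [0.001, -0.7, -0.002, 0.714]
wrist_force: [-6.1, -0.7, 5.3]
opening: 0.599
```

Run:
```python
from h import *
goto(.58,-.027,.006)
im=board(); print(lm("scene","bay"))
```

```text
t 25.05 p [ 0.5353 -0.0253  0.0055] turn [0.1 1.1 0.2] shift [-0.0014  0.0018 -0.0447] world-shift in target tool [-0.0005  0.0017 -0.0447] op 0.599 F [-6.1 -0.7  5.3]
scene [[([0.5987, -0.0245, 0.0039], 0.74)], ((600.15625, -23.839801788330078), (103.95897674560547, 109.20964050292969), 89.72634887695312)]
top [[]]
[([0.695, -0.0264, -0.0015], 0.81)]
```

Request:
carry_out:
  motion: [0,0.5,0,0,0,-0.005,-0.2,0,0.4,0,0,0,-0.005,-0.2,0,0,0,0,0,-0.005,-0.2,0,0,0,0,0,-0.005,-0.2,0,0,0,0,0,-0.005,-0.2,0,0,0,0,0,-0.005,-0.2,0,0,0,0,0,-0.005,-0.2,0,0,0,0,0,-0.003,-0.2]

```text
time_s: 26.2
eef_pos: [0.5691, -0.0246, 0.0047]
eef_rot: [0.001, -0.702, -0.002, 0.712]
wrist_force: [-5.3, -0.3, 5.2]
opening: 0.601
```

Run:
```python
from h import *
goto(.58,-.027,.006)
im=board()
```

```text
t 26.2 p [ 0.5691 -0.0246  0.0047] turn [0.1 0.8 0.3] shift [-0.0014  0.0025 -0.0108] world-shift in target tool [-0.0013  0.0024 -0.0109] op 0.601 F [-5.3 -0.3  5.2]
scene [[([0.6319, -0.0199, 0.0025], 0.76), ([0.4938, 0.3095, 0.001], 0.18)], ((633.0162353515625, -22.683460235595703), (104.89054107666016, 106.41812896728516), 89.46588897705078)]
top [[], ((486.8290710449219, -288.8653564453125), (116.5955810546875, 106.47433471679688), 31.544055938720703)]
```

Request:
carry_out:
  motion: [0,0.4,0,0,0,-0.003,-0.2,0,0,0,0,0,-0.003,-0.2,0,0,0,0,0,-0.003,-0.2]

```text
time_s: 26.8
eef_pos: [0.5761, -0.0243, 0.0045]
eef_rot: [0.001, -0.704, -0.003, 0.711]
wrist_force: [-5.7, -0.3, 4.9]
opening: 0.598
```

Request:
carry_out:
  motion: [0,0,0,0,0,-0.0025,-0.2,0,0,0,0,0,-0.0025,-0.2]

```text
time_s: 27.0
eef_pos: [0.5794, -0.0242, 0.0044]
eef_rot: [0.001, -0.702, -0.003, 0.712]
wrist_force: [-6.8, -0.1, 5.5]
opening: 0.598
```

Request:
carry_out:
  motion: [0,0,0,0,0,-0.0025,-0.2]

```text
time_s: 27.1
eef_pos: [0.5811, -0.0242, 0.0044]
eef_rot: [0.001, -0.702, -0.003, 0.713]
wrist_force: [-5.7, 0.4, 5.0]
opening: 0.6
```

Request:
carry_out:
  motion: [0,0,0,0,0,-0.0025,-0.2]

```text
time_s: 27.2
eef_pos: [0.5824, -0.0241, 0.0043]
eef_rot: [0.001, -0.701, -0.003, 0.714]
wrist_force: [-12.9, -1.2, 9.9]
opening: 0.597
```

The force rises to 12.9 N, so the board has met the brick. One small settling step, then I back off.

Request:
carry_out:
  motion: [0,0,0,0,0,-0.0015,-0.2]

```text
time_s: 27.3
eef_pos: [0.5823, -0.0241, 0.0042]
eef_rot: [0.001, -0.699, -0.003, 0.715]
wrist_force: [-9.2, -1.2, 8.0]
opening: 0.601
```

Request:
carry_out:
  motion: [0,0,0,0,0,0.004,-0.2,0,0,0,0,0,0.008,-0.2,0,0,0,0,0,0.015,-0.2,0,0,0,-0.01,0,0.02,-0.2,0,0,0,-0.03,0,0.03,-0.2,0,0,0,-0.04,0,0.03,-0.2,0,0,0,-0.04,0,0.03,-0.2,0,0,0,-0.03,0,0.01,-0.2,0,0,0,0,0,0,-0.2]

```text
time_s: 28.2
eef_pos: [0.4329, -0.0254, 0.1593]
eef_rot: [0.001, -0.702, -0.003, 0.712]
wrist_force: [0.8, -0.0, 0.6]
opening: 0.595
```

Run:
```python
from h import *
goto(.4,-.027,.15)
im=board()
for i in range(3):
    ctrl.camera("scene"); print(lm("scene","bay"),lm("scene","board"),lm("scene","copper_spool"),lm("scene","mat"))
hearts(im,(.645,-.024),0)
cv2.imwrite("pics/s9.png",cv2.resize(im[170:340,90:330],None,fx=3.3,fy=3.3))
```

```text
t 28.2 p [ 0.4329 -0.0254  0.1593] turn [0.2 0.8 0.3] shift [0.0097 0.0016 0.0328] world-shift in target tool [0.0093 0.0016 0.0329] op 0.595 F [ 0.8 -0.   0.6]
scene [[([0.6461, -0.0203, 0.0044], 0.72)], ((640.2845458984375, -21.974193572998047), (93.06185150146484, 102.8684310913086), 0.5581051707267761)]
top [[([0.6407, -0.0216, 0.0002], 0.9), ([0.6209, 0.0027, 0.017], 0.29)], ((640.25634765625, -23.43423843383789), (94.64852142333984, 100.74137115478516), 0.36226579546928406)]
[([0.6962, -0.0265, -0.0005], 0.58)] [([0.6425, -0.023, 0.0029], 0.58), ([0.6223, -0.0472, 0.0237], 0.49)] [([0.4991, -0.3199, 0.0059], 0.91), ([0.2743, -0.3117, 0.0026], 0.36)] [([0.4918, -0.3018, -0.0], 0.85), ([0.4963, 0.3113, -0.0013], 0.47)]
[([0.6952, -0.0263, -0.0042], 0.9)] [([0.6413, -0.0206, 0.0002], 0.83)] [([0.4983, -0.3191, 0.0059], 0.86)] [([0.4925, -0.3008, -0.0012], 0.76)]
[([0.6939, -0.0268, -0.0013], 0.82)] [([0.6457, -0.0211, 0.0038], 0.66), ([0.6944, -0.0257, -0.0008], 0.27)] [([0.4971, -0.3197, 0.0031], 0.82), ([0.3636, 0.4271, 0.0064], 0.47)] [([0.4961, -0.2983, 0.0002], 0.74)]
0 heart [-30.6  30.3] disc [-27.8  25.1] diff [-2.9  5.2] areas 413.75 1091.75
1 heart [-23.9 -19.7] disc [-27.4 -25.2] diff [3.6 5.4] areas 418.25 1038.5
2 heart [24.1 -4.4] disc [22.6  0.1] diff [ 1.5 -4.5] areas 423.5 1057.0
```

View pics/s9.png

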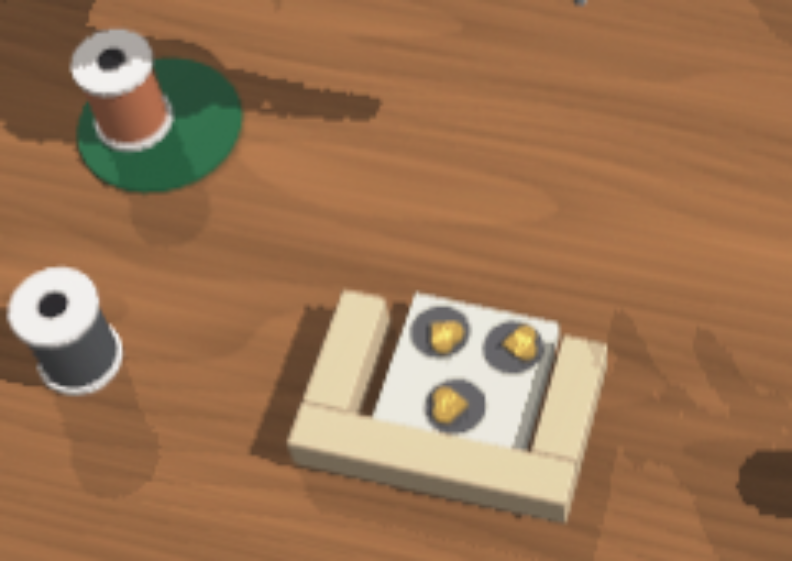

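The board is square in the bay with its far edge at the back brick, at about (465,370) in the crop. The hearts are in their circles and the copper spool is upright on the mat at (125,100). All checks are within limits, so I hand in.

```bash
python3 -c "
from bench import ctrl
print(ctrl.hand_in())"
```

```text
the job is handed in; nothing more can be done
None
```

I moved the copper spool from the bay to the green mat. I then turned the board square with a side push and slid it along the bench into the bay until it met the back brick. I handed the job in at about 29 s of the 64 s; no verdict is reported.

Last checks:
- **Copper spool:** it stands upright and released on the mat, but about 19 mm from the centre. It shifted about 15 mm when I opened the fingers. That is inside the 36 mm limit, so I left it there and did not grip it again.
- **Board:** it is about 51 mm from the back brick's face to its centre (home is 50) and about 5 mm left of the bay's centre line. It is square to within about 0.5°. The wrist force rose to about 13 N when it met the brick, and the near edge stands about 15 mm out of the mouth.
- **Hearts:** all are in their circles, about 5 to 6.5 mm from the centres. They were that far off at the start and did not move on the board.
- **Bystanders:** I did not knowingly touch any, but at the end I only looked at the picture around the bay and mat and did not measure their positions.
- **Disagreements:** the networks' board and bay readings scattered by about 3 to 5 mm. The top camera often did not find the spool, mat or board while the arm was in its view, so the final figures rest mostly on the scene camera.

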